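# Press the plug gauge home in its foam-lined case

## Robot

A 6-joint arm with a two-finger parallel gripper is mounted at the origin on a cart in front of the work surface, level with it; the furniture and walls round the work are solid. World frame = base frame: x ahead of the robot, y to its left, z up, the work surface at z = 0. Lengths are in m, angles in rad, forces in N, time in s.
With the tool pointing down it reaches from about 0.375 to 0.925 m from the base axis. Payload 5.7 kg.
Tool frame: the origin (TCP) lies midway between the tips of the shut fingers; the grasp point (between the pads) lies 19 mm behind it; z points along the fingers, y is the line along which they close (so a half turn about z gives the same grasp; the last joint's range is limited). The gripper opens to 88 mm and grips with 3 to 60 N. Pads are 20 mm wide; open, the fingers measure 115 mm over their backs; the gripper's body (75 mm by 178 mm) begins 61 mm behind the grasp point.
Start: joints at [-1.459, 0.359, 1.51, -0, 1.272, -0.115], TCP at [0.135, -0.585, 0.223] pointing down, gripper open.
Joint ranges: [-2.97, 2.97], [-1.01, 2.36], [0.21, 2.38], [-0.96, 4.11], [0.2, 2.71], [-2.98, 2.98]. Speed limits (rad/s): [2.39, 2.39, 3.14, 3.14, 3.14, 3.14].

## Interface

Orientations are given as a unit quaternion [x, y, z, w].
In Python, from bench import move_ptp, servo_line, goto_joints, move_gripper, sleep, inverse_kinematics, capture, PlanningError, close_job, spot_in, silhouettes, current_clock, current_joint_pos, current_qvel, current_joint_torque, current_position, current_orientation, current_force, current_torque, current_finger_gap, current_grip_force gives the robot as it stands. Calls block until the motion is done:
- move_ptp(position, orientation): joint-space move of the TCP to a pose.
- servo_line(position, orientation=None, rate=0.15, contact_N=None): straight line of the TCP; orientation=None keeps the orientation; rate is the mean speed in m/s. With contact_N (N) it stops when the force on the tool has changed by that much, and returns True; else False.
- goto_joints(angles): joint-space move.
- move_gripper(opening): finger opening in m; the grip force is fixed at half the most; returns when the fingers have stopped.
- sleep(seconds).
- inverse_kinematics(position, orientation): joint angles nearest the present ones, or None.
- capture(name): name is "side" or "top" or "wrist"; returns a dict with "image" (384x512x3 uint8, blue, green, red), "range_z" (384x512 float32, m along the optical axis (not along the pixel's ray), 0 where there is no reading), "intrinsics" (3x3 intrinsics, pixels), "k1" (the pictures are not rectified: a ray, as slopes to the right and down, at radius r is drawn at 1 + k1 r^2 times it, then the intrinsics apply), "R" (3x3) and "t" (3): a world point X has camera coordinates R X + t. Camera axes: x right, y down, z forward; pixel columns grow to the right and rows downward; lengths in m; the calibration is good to about 2 mm. A picture is of the moment at which its call begins.
A pose or a line that the arm cannot do raises PlanningError and nothing moves.
- close_job(): hands the job in; it is judged then, once.
Trained networks look in the newest picture that a camera, given by its name, has taken for a name from the list of things; names that differ only in an ending like _2 or _b are one class to them, and where a whole thing is asked for, a point or a joint stands for the part that bears it (a point fixed in the world has none). Each returns a list of dicts, best first, with "conf" (0 to 1); they miss things now and then, are a little off and sometimes report something else, mostly with a low value. They report only what shows in the picture. A call takes as long as a camera call.
- spot_in(camera, query): "xy" ([column, row] in pixels, amid what is visible of it).
- silhouettes(camera, query): "region" (384x512 bool, what is visible of it) and "xy" ([column, row] in pixels, amid what is visible of it).
Readings, each from a call of its own:
- current_clock(): time.
- current_joint_pos(): joint angles.
- current_qvel(): joint speeds.
- current_joint_torque(): joint torques, N m.
- current_position(): TCP position.
- current_orientation(): TCP orientation.
- current_force(): force on the tool from outside, world axes, zero at the start.
- current_torque(): the same for the moment, N m.
- current_finger_gap(): finger opening in m.
- current_grip_force(): force on a finger pad.
Only numpy, scipy, OpenCV 4.12 (cv2) and the standard library are available. Lean on these libraries where they do the work, as an engineer would, in place of code of your own. Each camera call takes 0.05 s, during which the arm holds its last target. There are 200 camera calls.

## Task

Open the wooden gauge case: lift the handle end of its sliding lid over the stop lip, draw the lid out of its grooves and lay it flat on the bench clear of the case, handle up. Then press the plug gauge fully home in its matching long cutout in the foam insert, and leave the loose sample plate on the bench where it lies.

Things in the scene. Friction and masses are not known exactly. Their poses are not given: they have to be found in the camera images.
- gauge_case: Fixed open-topped pale wooden case, 160 (x) x 156 (y) mm, side rails 60 mm high. Origin: centre of its underside; z up; the lid slides out towards its -y. Grooves along y: ledges at z 40 mm, rail undersides at z 54 mm (rails cover only y -15 to +78 mm, inwards to x +/-66 mm), groove backs at x +/-75 mm. Far end wall at y +72 mm. Black foam insert inside, x +/-64 mm.
- stop_lip (a point): Middle of the top of the stop lip, case frame (0, -75, 44) mm, axes as the case. The lip is the 6 mm thick end wall on the case's -y side; it rises 4 mm above the ledges and blocks the lid until the lid's -y end is lifted over it. Beyond it stands a low black controller (world x over 0.60 m, y below 0.2 m): draw straight along -y.
- cutout_mouth (a point): Middle of the empty gauge cutout's mouth, level with the foam's top: case frame (-6, 0, 23) mm, axes as the case. Cutout 106 mm long (case y), 32 mm wide (x), 13 mm deep, yellow floor at z 10 mm. The foam's other cutout (centre x +38 mm) already holds a flat sample plate, flush and fixed. Seated, the gauge stands 11 mm above the foam: hold it by its top 9 mm at most, or push on its top.
- gauge_seat (a point): Where the gauge's middle lies when fully home: case frame (-6, 0, 22) mm, axes as the case. Four grey springy foam lips on the cutout's long sides slope in to a 21 mm gap low down (about 2 N/mm each) and grip the gauge: by its own weight it stops a few mm short of the floor; 10 to 18 N straight down seats it and it stays. Either way round is right.
- lid: Loose plywood lid, 144 (x) x 140 (y) x 5 mm, 0.16 kg, lying in the case's grooves with 3 mm play each side and 9 mm upwards under the rails. Origin: centre of its underside; axes as the case at the start. Drawn 90 mm or more towards -y it is free of the rails and can be lifted away. The bench about world (0.51, 0.06) m is clear for it.
- lid_grip (a point): In the lid's dark grip bar: 60 mm long along the lid's x, 12 mm thick (y), 24 mm high above the panel. This point: bar's middle, 54 mm from the lid's centre towards -y, 20 mm above the panel's underside, 9 mm below the bar's top. Axes as the lid. Grip from above, fingers closing along y.
- plug_gauge: Loose double-ended steel plug gauge with a red ring, lying on the bench; 24 x 98 x 24 mm, 0.24 kg, long axis = its y. Origin: centre of its underside.
- gauge_mid (a point): Middle of the plug gauge, 12 mm above its underside; axes as the gauge (y along its length).
- spare_plate: Bystander: flat grey metal sample plate lying loose on the bench, right of the gauge, 40 x 80 x 8 mm, long along its y; origin under its centre. Behind it stands a 0.4 m tall PC tower (world x over 0.51 m, y below -0.25 m): go round it, nearer the robot.

How it is judged:
On the way, in this order (a step that is already met when the one before it is completed fails the run):
1. the lid lies flat on the bench, handle up, clear of the case (height (world z) of lid below 0.008 m and angle between lid's own z axis and vertical below 0.06 rad and horizontal distance between lid and gauge_case above 0.145 m), for 0.2 s.
2. the plug gauge is fully home in its cutout (horizontal distance between gauge_mid and gauge_seat below 0.005 m and z of gauge_mid in the frame of gauge_seat below 0.002 m and angle between the y axis of gauge_mid and the y axis of gauge_seat, either way round below 0.07 rad), for 0.2 s.
At the end, for the whole second after the job is handed in: Lid at rest flat on the bench, handle up: underside < 8 mm up, tilt < 0.06 rad, centre > 145 mm from the case's centre. Plug gauge at rest in its cutout: middle within 5 mm sideways of and < 2 mm above the fully-home point, long axis within 0.07 rad of the cutout's (all of step 1 and all of step 2 and linear speed of each of lid, plug_gauge below 0.02 m/s); the robot touches nothing.
It fails at once if the loose sample plate on the bench is moved more than 30 mm (distance of spare_plate from where it was at the start of the episode above 0.03 m).
It also fails if it takes over 53 s, if anything falls off the work surface, if the arm or the gripper's body presses on something with over 40 N, if the wrist force passes 120 N, or if a joint passes its speed limit or range.

## Working session

There is one attempt and no reset: what is moved stays moved. The work goes in short steps, each a Python script; the robot and the scene stay as the last script left them, time stands still between calls to the robot, and variables do not carry over. Pictures are saved under pics/ and viewed, at most 10 in all, crops included, and the job is handed in when it is done.

```bash
mkdir -p pics; ls; cat > h.py <<'E'
import numpy as np, cv2
from bench import *
def pts(c, mask=None):
    """world points for masked pixels with range"""
    z=c["range_z"]; m=(z>0) if mask is None else (mask&(z>0))
    v,u=np.nonzero(m); K=c["intrinsics"]
    p=cv2.undistortPoints(np.stack([u,v],1).astype(np.float64)[:,None],K,np.array([c["k1"],0,0,0.])) [:,0]
    # distort model matches x*(1+k1 r^2)
    Z=z[v,u]; C=np.stack([p[:,0]*Z,p[:,1]*Z,Z],1)
    return (C-c["t"])@c["R"], np.stack([u,v],1)
def rect(P):
    (c,s,a)=cv2.minAreaRect(P[:,:2].astype(np.float32)*1000)
    return np.round(c,1),np.round(s,1),round(a,2)
E
python3 - <<'E'
from h import *
for n in ["top","side"]:
    c=capture(n); cv2.imwrite(f"pics/{n}0.png",c["image"])
    print(n,"cam",-c["R"].T@c["t"])
    for q in ["gauge_case","lid","lid_grip","plug_gauge","spare_plate"]:
        for s in silhouettes(n,q)[:2]:
            P,_=pts(c,s["region"])
            if len(P)<5: print(q,"few");continue
            print(q,round(s["conf"],2),np.round(s["xy"]),len(P),"med",np.round(np.median(P,0),3),"z5-95",np.round(np.percentile(P[:,2],[5,95]),3),*rect(P))
E
```

```text
pics
top cam [0.28735499 0.04448035 1.12390056]
gauge_case 0.79 [151. 204.] 1392 med [0.529 0.337 0.047] z5-95 [0.005 0.061] [549.9 358.9] [180.8 172.1] 50.34
gauge_case 0.21 [132. 184.] 2957 med [0.541 0.349 0.044] z5-95 [0.041 0.058] [542.1 350.2] [140.7 144.5] 50.65
lid 0.86 [130. 182.] 2986 med [0.542 0.348 0.044] z5-95 [0.041 0.058] [544.4 349.3] [143.4 144.7] 50.11
lid 0.46 [315. 206.] 288 med [ 0.495 -0.11   0.021] z5-95 [0.014 0.025] [ 503.4 -110.4] [23.6 96.6] 74.58
lid_grip 0.78 [132. 184.] 2994 med [0.542 0.349 0.044] z5-95 [0.041 0.056] [543.6 348.9] [140.7 145.4] 50.65
plug_gauge 0.56 [318. 204.] 298 med [ 0.499 -0.11   0.021] z5-95 [0.015 0.025] [ 503.9 -112.1] [22.8 98.4] 71.27
spare_plate 0.83 [390. 222.] 459 med [ 0.464 -0.298  0.009] z5-95 [0.005 0.013] [ 463.7 -299.8] [38.7 78.5] 1.87
side cam [0.0927924  1.21136272 0.63545687]
gauge_case 0.8 [197. 264.] 1934 med [0.517 0.401 0.041] z5-95 [0.007 0.061] [568.1 312.6] [194.2 253.2] 50.27
lid 0.88 [198. 246.] 1339 med [0.55  0.345 0.046] z5-95 [0.044 0.065] [552.1 327.4] [171.5 192.2] 42.33
lid_grip 0.74 [199. 247.] 1352 med [0.55  0.345 0.046] z5-95 [0.044 0.065] [548.6 326.3] [175.3 190.1] 45.62
plug_gauge 0.61 [272. 195.] 136 med [ 0.495 -0.103  0.015] z5-95 [0.006 0.022] [ 503.  -105.7] [27.3 96.2] 75.94
```

View pics/top0.png

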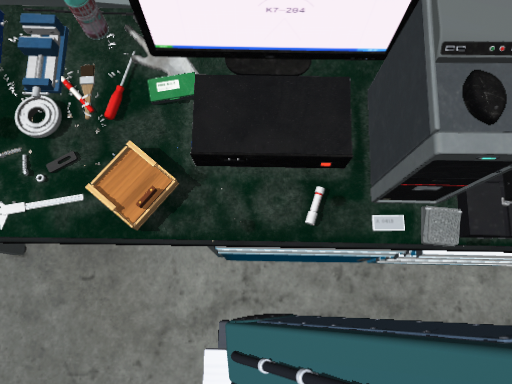

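View pics/side0.png

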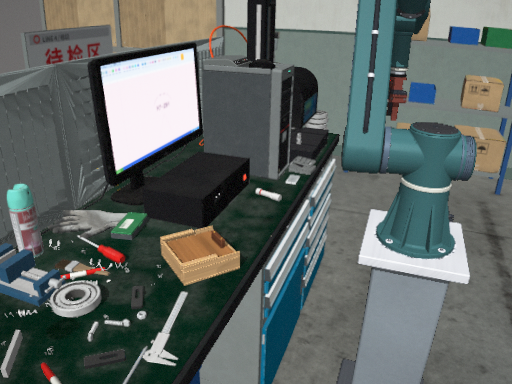

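The top view shows the case at (132,184), turned about 40°, with its handle towards the lower right (147,196). The gauge is at (316,205) and the plate at (388,223). The side view agrees. Next I'll go round the tower and use the wrist camera.

```bash
cat >> h.py <<'E'
from scipy.spatial.transform import Rotation as Ro
def down(a, tilt=0):
    """tool down, closing line (tool y) at world angle a (mod pi chosen by nearest joint 6 to mid)"""
    y=np.array([np.cos(a),np.sin(a),0]); z=np.array([0,0,-1.]); x=np.cross(y,z)
    return Ro.from_matrix(np.stack([x,y,z],1)).as_quat()
E
python3 - <<'E'
from h import *
t0=current_clock()
p=np.array(current_position()); q=current_orientation(); print(Ro.from_quat(q).as_matrix().round(2).tolist())
d=p[:2]/np.hypot(*p[:2])
j=np.array(inverse_kinematics([*(d*0.42),0.30],q)); print(j)
goto_joints(j)
def show(n):
    c=capture("wrist"); cv2.imwrite(f"pics/{n}.png",c["image"]); print(n,"tcp",current_position(),"cam",-c["R"].T@c["t"],"axis",c["R"][2])
    for qn in ["gauge_case","lid","plug_gauge","spare_plate"]:
        for s in silhouettes("wrist",qn)[:2]:
            P,_=pts(c,s["region"])
            if len(P)>5: print(qn,round(s["conf"],2),np.round(s["xy"]),len(P),"med",np.round(np.median(P,0),3),"z",np.round(np.percentile(P[:,2],[5,95]),3),*rect(P))
    return c
j[0]=-0.22; goto_joints(j); show("w_g")
j[0]=0.57; goto_joints(j); c=show("w_c")
np.savez("wc.npz",**c)
print(current_clock()-t0,current_clock())
a,b=cv2.imread("pics/w_g.png"),cv2.imread("pics/w_c.png"); cv2.imwrite("pics/w2.png",cv2.resize(np.hstack([a,b]),(800,300)))
E
```

```text
[[0.97, 0.22, 0.0], [0.22, -0.97, 0.0], [0.0, -0.0, -1.0]]
[-1.50879002e+00  1.91059719e-02  1.75178466e+00  1.75546854e-05
  1.37073793e+00 -1.64834297e-01]
w_g tcp [ 0.41945326 -0.02398975  0.29990848] cam [0.42368252 0.06089368 0.46121127] axis [-0.01815299 -0.30619832 -0.95179465]
lid 0.36 [288. 292.] 586 med [ 0.463 -0.282  0.008] z [0.006 0.009] [ 462.5 -283.4] [40.2 55.5] 1.27
plug_gauge 0.69 [313. 203.] 851 med [ 0.5   -0.108  0.02 ] z [0.012 0.023] [ 506.1 -114.3] [ 28.6 107.8] 72.25
spare_plate 0.61 [290. 290.] 604 med [ 0.463 -0.282  0.008] z [0.005 0.009] [ 462.7 -283.8] [40.8 56.1] 1.58
w_c tcp [0.31234215 0.28091028 0.30002219] cam [0.25459367 0.34417489 0.46134915] axis [ 0.20533364 -0.22801271 -0.95176063]
gauge_case 0.79 [415. 179.] 3849 med [0.509 0.386 0.05 ] z [0.01 0.06] [570.5 353. ] [190.3 203.6] 51.56
lid 0.9 [401. 217.] 6875 med [0.54  0.354 0.044] z [0.043 0.063] [499.7 327.9] [272.1 156.3] 30.9
plug_gauge 0.72 [194. 358.] 575 med [ 0.496 -0.104  0.018] z [0.004 0.023] [ 500.7 -114.1] [34.9 99.9] 71.53
spare_plate 0.16 [400. 215.] 6772 med [0.54  0.353 0.044] z [0.043 0.063] [542.9 352.8] [139.8 143.6] 51.66
4.358300000000001 4.9583
```

View pics/w2.png

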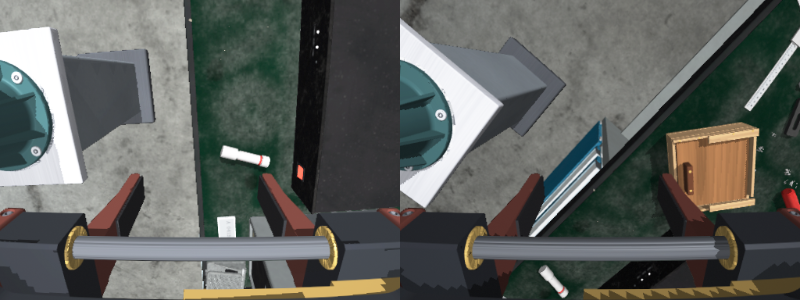

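The wrist views show the gauge at about (245,155) and the case at about (712,165), with the grip bar at (687,178) on its -y side. Now I'll fit the case, bar and gauge poses precisely from the depth points.

```bash
python3 - <<'E'
from h import *
w=dict(np.load("wc.npz")); t=capture("top")
for n,c in [("wrist",w),("top",t)]:
    P,_=pts(c); r=np.hypot(P[:,0]-.545,P[:,1]-.35)<.13
    P=P[r]
    A=P[(P[:,2]>.055)&(P[:,2]<.0635)&(np.hypot(P[:,0]-.507,P[:,1]-.307)>.04)]; print(n,"rails",len(A),*rect(A))
    L=P[(P[:,2]>.041)&(P[:,2]<.048)]; print(" panel",len(L),*rect(L),np.median(L[:,2]))
    L=P[(P[:,2]>.0645)]; print(" bar",len(L),*rect(L),np.median(L[:,2]),L.mean(0)) if len(L)>4 else 0
    # rail-top: orthogonal brute fit of case outline: square 160x156 around all points above .035
    Q=P[P[:,2]>.035]; print(" all",*rect(Q))
    for a in np.radians([48,49,50,51,52,53]):
        u=np.array([np.cos(a),np.sin(a)]); v=np.array([np.sin(a),-np.cos(a)])  # case y, case x
        cy,cx=A[:,:2]@u,A[:,:2]@v
        f=lambda s:np.percentile(s,[.7,99.3]); y,x=f(cy),f(cx)
        print("  ",round(np.degrees(a)),np.round([np.ptp(x),np.ptp(y)],4),np.round(u*y.mean()+v*x.mean(),4))
    if n=="top": G=P
E
```

```text
wrist rails 1210 [563.2 377.7] [ 93.7 161.4] 50.89
 panel 7005 [541.3 353.3] [154.4 157.1] 51.25 0.044253438581356205
 bar 326 [507.2 310.9] [12.2 60.9] 50.51 0.06779153383149139 [0.50652381 0.31107609 0.06777067]
 all [543.2 353.1] [157.1 161.4] 50.94
   48 [0.1626 0.0973] [0.562  0.3769]
   49 [0.1615 0.0949] [0.562  0.3769]
   50 [0.1606 0.0929] [0.5622 0.3769]
   51 [0.1598 0.092 ] [0.5627 0.3773]
   52 [0.16   0.0944] [0.5629 0.3773]
   53 [0.1606 0.097 ] [0.5628 0.3774]
top rails 450 [543.2 350.7] [155.  160.3] 50.78
 panel 2776 [542.6 348. ] [152.4 156.2] 50.74 0.044136977767797236
 bar 108 [509.1 308. ] [13.3 58.1] 49.83 0.06755364189795914 [0.50850219 0.30804275 0.06769615]
 all [543.6 350.7] [157.7 160.5] 51.07
   48 [0.1631 0.1519] [0.5452 0.3537]
   49 [0.1618 0.1496] [0.5451 0.3537]
   50 [0.1606 0.1488] [0.5448 0.3531]
   51 [0.1599 0.1494] [0.5449 0.3524]
   52 [0.16  0.149] [0.5461 0.3529]
   53 [0.1613 0.1487] [0.5472 0.3536]
```

```bash
cat >> h.py <<'E'
A=np.radians(51.0); U=np.array([np.cos(A),np.sin(A)]); V=np.array([np.sin(A),-np.cos(A)])
CASE=np.array([.5434,.3520])
E
python3 - <<'E'
from h import *
q=down(A); b=np.array([.5075,.3098])
print(inverse_kinematics([*b,.12],q))
move_ptp([*b,.14],q); move_gripper(.044)
c=capture("wrist"); cv2.imwrite("pics/hov.png",c["image"])
P,_=pts(c); L=P[(P[:,2]>.0645)&(P[:,2]<.072)&(np.hypot(*(P[:,:2]-b).T)<.05)]
print("bar",len(L)); 
if len(L)>20: print(rect(L))
print(servo_line([*b,.049],rate=.08,contact_N=8),current_position(),np.round(current_force(),1))
move_gripper(0.0); print("gap",current_finger_gap(),current_grip_force(),np.round(current_force(),1),np.round(current_torque(),2),current_clock())
E
```

```text
[ 4.31923168e-01  4.58358248e-01  1.63356745e+00 -4.44089210e-16
  1.04966696e+00 -4.58194750e-01]
bar 1014
(array([508.2, 310.9]), array([12. , 59.3]), 50.98)
False [0.50796879 0.31000837 0.04955044] [-0.4 -0.3 -0.1]
gap 0.01174571120162554 30.002312064170837 [ 1.8  1.4 -0.7] [ 0.29 -0.27  0.1 ] 8.775
```

```bash
python3 - <<'E'
from h import *
p=np.array(current_position()); q=current_orientation()
print(servo_line([*p[:2],p[2]+.007],rate=.03,contact_N=15),np.round(current_force(),1))
p=np.array(current_position())
for s in (.03,.06,.09,.115):
    r=servo_line([*(p[:2]-U*s),p[2]],rate=.07,contact_N=15); print(s,r,np.round(current_force(),1),current_position())
    if r: break
else:
    e=np.array(current_position()); servo_line([e[0],e[1],.12],rate=.15)
c=capture("wrist");cv2.imwrite("pics/drawn.png",c["image"]);print(current_finger_gap(),current_clock(),np.round(current_force(),1),np.round(current_torque(),2))
E
```

```text
False [ 0.2 -0.1 -2.2]
0.03 False [ 0.9  0.2 -1.2] [0.48860821 0.28629673 0.05630218]
0.06 False [ 0.6  0.3 -2.1] [0.46971361 0.26299895 0.05628043]
0.09 False [-0.2 -0.7 -2.6] [0.45082809 0.23967145 0.05624415]
0.115 False [-0.3 -0.8 -2. ] [0.43487547 0.22013232 0.05619362]
0.011932964297034774 12.0417 [-1.1 -0.2 -2.5] [-0.08 -0.06  0.02]
```

View pics/drawn.png

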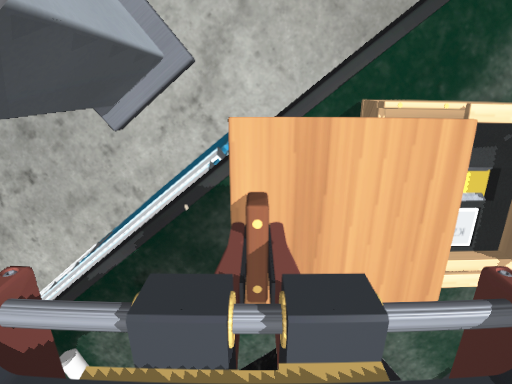

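The lid (about (350,200)) is held level and clear of the rails, and the open case shows behind it. I'll lay it down now.

```bash
python3 - <<'E'
from h import *
q=down(np.pi/2); p=[.505,.021]
move_ptp([*p,.10],q)
print(servo_line([*p,.03],rate=.15),servo_line([*p,.0095],rate=.03,contact_N=6),current_position(),np.round(current_force(),1))
move_gripper(.04); print(servo_line([*p,.10],rate=.15))
goto=[.42,-.06]; move_ptp([*goto,.20],q)
c=capture("wrist"); cv2.imwrite("pics/gz.png",c["image"])
t=capture("top"); cv2.imwrite("pics/t2.png",t["image"])
P,_=pts(t); M=P[(abs(P[:,0]-.505)<.1)&(abs(P[:,1]-.085)<.09)&(P[:,2]>.0025)&(P[:,2]<.012)]; print("lid",rect(M),np.median(M[:,2]),np.percentile(M[:,2],[3,97]))
for n,cc in(("w",c),("t",t)):
    P,_=pts(cc); G=P[(np.hypot(P[:,0]-.503,P[:,1]+.112)<.07)&(P[:,2]>.012)&(P[:,2]<.04)]
    print(n,len(G),rect(G),np.percentile(G[:,2],[50,98]))
for s in silhouettes("wrist","plug_gauge")[:1]:
    P,_=pts(c,s["region"]); P=P[P[:,2]>.012]; print(s["conf"],rect(P))
# case outline in top view, uncovered
P,_=pts(t); Q=P[(np.hypot(*(P[:,:2]-CASE).T)<.125)&(P[:,2]>.035)]; print("case",rect(Q))
print(current_clock())
a=c["image"];cv2.imwrite("pics/m2.png",cv2.resize(np.hstack([a,t["image"]]),(800,300)))
E
```

```text
False True [0.50453323 0.02098747 0.00912736] [-0.1 -0.2  5.1]
False
lid (array([505.1,  85.8]), array([199.7, 178.7]), 0.15) 0.004596044288551106 [0.00264457 0.00845939]
w 547 (array([ 481.2, -104.1]), array([23.9, 51.9]), 71.89) [0.0211258  0.02413802]Traceback (most recent call last):
  File "<stdin>", line 12, in <module>
    return _quantile_unchecked(
        a, q, axis, out, overwrite_input, method, keepdims, weights)
    return _ureduce(a,
                    func=_quantile_ureduce_func,
    ...<5 lines>...
                    overwrite_input=overwrite_input,
                    method=method)
    r = func(a, **kwargs)
    result = _quantile(arr,
                       quantiles=q,
    ...<2 lines>...
                       out=out,
                       weights=wgt)
    slices_having_nans = np.isnan(arr[-1, ...])
                                  ~~~^^^^^^^^^
IndexError: index -1 is out of bounds for axis 0 with size 0
```

```bash
python3 - <<'E'
from h import *
g=np.array([.504,-.112]); q=down(np.radians(-18)); 
move_ptp([*g,.15],q); move_gripper(.06)
c=capture("wrist"); cv2.imwrite("pics/gz2.png",c["image"])
P,_=pts(c); G=P[(np.hypot(*(P[:,:2]-g).T)<.07)&(P[:,2]>.012)&(P[:,2]<.03)]
print(len(G),rect(G),np.percentile(G[:,2],[50,98]))
for s in silhouettes("wrist","plug_gauge")[:1]:
    P,_=pts(c,s["region"]); P=P[(P[:,2]>.012)&(P[:,2]<.03)]; print(s["conf"],s["xy"],rect(P))
    X=P[:,:2]-P[:,:2].mean(0); w=np.linalg.svd(X,full_matrices=False)[2][0]; print("axis",np.degrees(np.arctan2(w[1],w[0])))
print(current_clock())
t=capture("side"); cv2.imwrite("pics/m2.png",cv2.resize(np.hstack([c["image"],t["image"]]),(800,300)))
E
```

```text
1928 (array([ 503.4, -110.9]), array([23.6, 97.7]), 71.7) [0.02012972 0.02384444]
0.89 [251.5, 173.6] (array([ 503.7, -111. ]), array([23.6, 97.2]), 71.7)
axis -17.63241714874394
18.775
```

View pics/m2.png

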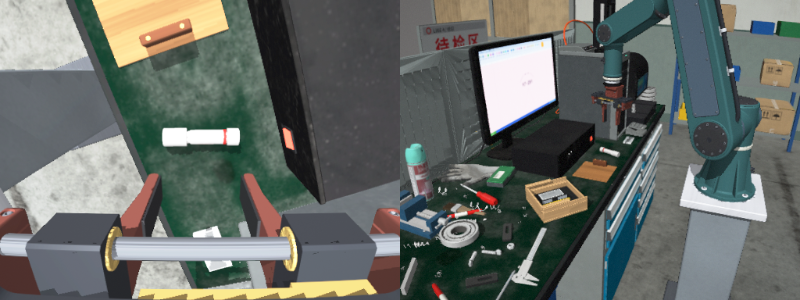

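The left panel shows the gauge's long axis running -18° in world, across my fingers. The rect angle belonged to its short side, so I need to close along 72°. The lid lies flat at (165,30), and the side view shows the open case and the lid on the bench.

```bash
python3 - <<'E'
from h import *
g=np.array([.5036,-.111]); q=down(np.radians(71.7))
move_ptp([*g,.10],q); 
print(servo_line([*g,.011],rate=.12,contact_N=8),current_position())
move_gripper(0); print("gap",current_finger_gap(),current_grip_force())
servo_line([*g,.15],rate=.15); print("gap",current_finger_gap(),np.round(current_force(),1))
s=CASE-.006*V; h=s+U*.07; q2=down(np.radians(141))
move_ptp([*h,.2],q2); print(current_finger_gap(),current_clock())
c=capture("wrist"); cv2.imwrite("pics/case.png",c["image"]); np.savez("wc2.npz",**c)
P,_=pts(c); P=P[np.hypot(*(P[:,:2]-CASE).T)<.125]
Q=P[(P[:,2]>.035)&(P[:,2]<.065)]; print("case",rect(Q))
F=P[(P[:,2]>.006)&(P[:,2]<.014)&(np.hypot(*(P[:,:2]-s).T)<.065)]; print("floor",len(F),rect(F))
print([ (x["conf"],x["xy"]) for x in spot_in("wrist","cutout_mouth")[:2]],"pred seat px:")
X=c["R"]@np.array([*s,.023])+c["t"]; m=X[:2]/X[2]; m=m*(1+c["k1"]*(m@m)); print(c["intrinsics"][:2,:2]@m+c["intrinsics"][:2,2])
E
```

```text
False [ 0.50408283 -0.11116626  0.01141613]
gap 0.0236080984221546 29.976933002471924
gap 0.02367803513115473 [-0.3  0.6 -2.7]
0.023635588813132727 24.75
case (array([543.7, 352.7]), array([157. , 161.4]), 50.96)
floor 2197 (array([552.6, 345.7]), array([106.9,  66.2]), 50.97)
[(0.82, [249.9, 101.1])] pred seat px:
[257.44427916 106.07961478]
```

View pics/case.png

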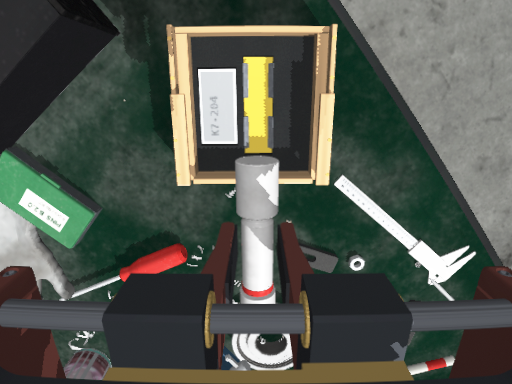

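The gauge is held, and the yellow cutout floor is centred at about (258,105). That matches the predicted pixel (257,106), so I can insert.

```bash
python3 - <<'E'
from h import *
s=np.array([.5437,.3527])-.006*V; q=down(np.radians(141))
servo_line([*s,.10],q,rate=.15)
servo_line([*s,.05],rate=.12)
print(servo_line([*s,.0265],rate=.04,contact_N=6),current_position(),np.round(current_force(),1))
move_gripper(.05)
servo_line([*s,.075],rate=.15); move_gripper(0)
print(servo_line([*s,.045],rate=.1,contact_N=6),servo_line([*s,.031],rate=.02,contact_N=13),current_position(),np.round(current_force(),1))
sleep(.3); print(current_position(),np.round(current_force(),1),current_clock())
E
```

```text
True [0.5391314  0.3561015  0.02628154] [0.9 0.2 4.9]
False True [0.53965041 0.3568276  0.03440217] [-0.9 -0.8  6.6]
[0.5396852  0.35683258 0.03443271] [ 0.4 -0.1  5.3] 30.2417
```

```bash
python3 - <<'E'
from h import *
p=np.array(current_position()); s=p[:2]
print(servo_line([*s,.030],rate=.01,contact_N=11),current_position(),np.round(current_force(),1))
sleep(.2); print(current_position(),np.round(current_force(),1))
servo_line([*s,.10],rate=.15); h=s+U*.07; servo_line([*h,.2],rate=.2)
c=capture("wrist"); cv2.imwrite("pics/fin.png",c["image"])
P,_=pts(c); G=P[(np.hypot(*(P[:,:2]-s).T)<.07)&(P[:,2]>.026)&(abs((P[:,:2]-s)@V)<.02)&(abs((P[:,:2]-s)@U)<.055)]
print("gauge",rect(G)); y=(G[:,:2]-s)@U
for a in np.arange(-.05,.05,.02): print(round(a,2),np.percentile(G[(y>=a)&(y<a+.02)][:,2],97).round(4))
Q=P[(np.hypot(*(P[:,:2]-CASE).T)<.125)&(P[:,2]>.036)&(P[:,2]<.065)]; print("case",rect(Q))
print("foam",np.median(P[(abs((P[:,:2]-s)@V)<.05)&(abs((P[:,:2]-s)@V)>.02)&(abs((P[:,:2]-s)@U)<.05)][:,2]))
t=capture("top"); P,_=pts(t); M=P[(abs(P[:,0]-.505)<.1)&(abs(P[:,1]-.085)<.09)&(P[:,2]>.0035)&(P[:,2]<.0065)]; print("lid",rect(M),current_clock())
E
```

```text
True [0.53965333 0.35680203 0.03435717] [ 0.1 -0.9  5. ]
[0.53964308 0.35683031 0.03437935] [-0.6 -0.7  5.1]
gauge (array([541.2, 358.7]), array([104.9,  40. ]), 50.99)
-0.05 0.034
-0.03 0.034
-0.01 0.0315
0.01 0.0318
0.03 0.3067
case (array([543.8, 353.1]), array([156.5, 160.9]), 51.16)
foam 0.29413779154045644
lid (array([505.9,  85.3]), array([197.9, 179.4]), 0.04) 32.125
```

View pics/fin.png

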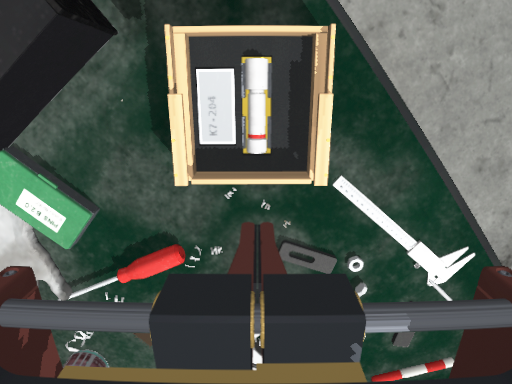

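The gauge lies in the cutout, spanning (258,57) to (258,153), and looks aligned. I'll check its height along its length before handing in.

```bash
python3 - <<'E'
from h import *
s=np.array([.5438,.3529])-.006*V
c=capture("wrist"); P,_=pts(c); P=P[P[:,2]<.06]; x=(P[:,:2]-s)@V; y=(P[:,:2]-s)@U; z=P[:,2]
print("foam",np.median(z[(abs(x+.035)<.012)&(abs(y)<.05)]))
for a in np.arange(-.056,.056,.008):
    m=(abs(x)<.016)&(y>=a)&(y<a+.008); k=m&(z>.025)
    if k.sum()>3: print(round(a+.004,3),k.sum(),"top",np.percentile(z[k],95).round(4),"xmid",np.mean(np.percentile(x[k],[3,97])).round(4),"w",np.ptp(np.percentile(x[k],[3,97])).round(4))
k=(abs(x)<.016)&(z>.025)&(abs(y)<.06); print(np.percentile(y[k],[.5,99.5]))
E
```

```text
foam 0.02235237012463908
-0.052 35 top 0.0334 xmid -0.0002 w 0.0206
-0.044 167 top 0.034 xmid -0.0007 w 0.0196
-0.036 180 top 0.0339 xmid -0.0001 w 0.0208
-0.028 164 top 0.0339 xmid -0.0002 w 0.0209
-0.02 138 top 0.0334 xmid -0.0002 w 0.0189
-0.012 126 top 0.0314 xmid 0.0004 w 0.016
-0.004 112 top 0.0314 xmid 0.0004 w 0.016
0.004 125 top 0.0315 xmid 0.0005 w 0.0161
0.012 123 top 0.0314 xmid 0.0005 w 0.0163
0.02 115 top 0.0315 xmid 0.0005 w 0.0164
0.028 123 top 0.0319 xmid 0.0005 w 0.0165
0.036 132 top 0.0333 xmid 0.0005 w 0.0189
0.044 138 top 0.0332 xmid -0.0 w 0.02
0.052 16 top 0.0326 xmid -0.0 w 0.0191
[-0.04932916  0.04833124]
```

```bash
python3 - <<'E'
from h import *
t=capture("top"); P,_=pts(t,silhouettes("top","lid")[0]["region"]); print("lid",rect(P),len(P))
M=P[abs(P[:,2]-np.median(P[:,2]))<.006]; n=np.linalg.svd(M-M.mean(0),full_matrices=False)[2][2]; print(np.median(M[:,2]),"tilt",np.arccos(abs(n[2])))
if np.median(M[:,2])<.008 and np.arccos(abs(n[2]))<.04: print(close_job(),current_clock())
E
```

```text
lid (array([504.5,  73.7]), array([146. , 139.5]), 0.66) 2955
0.004497812284285254 tilt 0.002285733074802512
the job is handed in; nothing more can be done
the job is handed in; nothing more can be done
```

The job is handed in, with no verdict returned: at the last check the lid lay flat on the bench, handle up and about 280 mm from the case, the plug gauge was fully home in its cutout (top about 11 mm above the foam), and I never touched the loose sample plate.

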